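# Put the loaded screw tray away in the rack's empty bay

### The arm

A 6-joint arm with a two-finger parallel gripper is mounted at the origin on a cart in front of the work surface, level with it; the furniture and walls round the work are solid. World frame = base frame: x ahead of the robot, y to its left, z up, the work surface at z = 0. Lengths are in m, angles in degrees, forces in N, time in s.
With the tool pointing down it reaches from about 0.4 to 0.825 m from the base axis. Payload 7 kg.
Tool frame: the origin (TCP) lies at the very end of the fingers, on their centre line; the grasp point (between the pads) lies hold_point_z behind it (hold_point_z is the distance from the TCP to the grasp point, in m); z points along the fingers, y is the line along which they close (so a half turn about z gives the same grasp; the last joint's range is limited). The gripper opens to 88 mm and grips with 3 to 60 N. Pads are 19 mm wide; open, the fingers measure 130 mm over their backs; the gripper's body (78 mm by 193 mm) begins 47 mm behind the grasp point.
Start: joints at [89.273, 20.546, 0.682, 0, -70.136, -16.507], TCP at [0.2, 0.645, 0.227] pointing down, gripper open.
Joint ranges: [-176.03, 176.03], [-82.01, 121.73], [-58.28, 71.71], [-173.87, 95.51], [-174.79, -0.11], [-173.66, 173.66]. Speed limits (degrees/s): [136.94, 136.94, 172.46, 180, 180, 180].

### API

Orientations are given as [roll, pitch, yaw] about the fixed x, y, z axes, in that order (R = Rz(yaw) Ry(pitch) Rx(roll)).
In Python, from plant import get_obs, snapshot, close_job, hold_point_z gives the robot as it stands.
- The arm moves only by the tool play_rows, never from a script. Its argument "commands" is a list that holds one entry, the list of rows, each a list of 7 numbers: the shift along the tool's x, y, z in cm, then the turn, a rotation vector about the tool's x, y, z in degrees, then the opening, from 0 (shut) to 1 (fully open). In form: [[[x, y, z, ax, ay, az, fingers], ...]]. A call has 1 to 20 rows; each row is the pose to reach, as a shift and turn from the pose commanded when the call began, along the tool's axes at that moment; what a row does not reach only later rows make up. A row lasts 1/12 s, in which the tool goes at most 41.7 mm and 7.16 degrees, less where a joint would pass 70% of its speed; a pose out of reach is approached as far as the arm can. A call with a gripper value outside its range is refused whole. The fingers move at their own pace and stop on an object; the grip force is fixed at half the most. Time passes only in rows, so rows that repeat a pose let the fingers close. It gives the time, the measured TCP pose, the force, the opening and the grip force at its end, in the units of the state.
- get_obs(): the state, without advancing time (a new reading comes with each control period).
- snapshot(name): name is "side" or "top" or "wrist"; returns a dict with "frame" (384x512x3 uint8, red, green, blue), "camera_matrix" (3x3 intrinsics, pixels), "origin" and "attitude" of the camera in the world. Camera axes: x right, y down, z forward; pixel columns grow to the right and rows downward; lengths in m; the calibration is good to about 2 mm. The wrist camera is an equidistant fisheye: a pixel r from the principal point sees the ray r / f radians off the axis. A picture is of the moment at which its call begins. There is no depth.
- close_job(): hands the job in; it is judged then, once.
The state is a dict: "clock": time; "joint_pos": joint angles; "qvel": joint speeds; "tau": joint torques, N m; "tool_pos": TCP position; "orientation": TCP orientation; "force": force on the tool from outside, world axes, zero at the start; "moment": the same for the moment, N m; "opening": finger opening in m; "gripper_force": force on a finger pad.
Only numpy, scipy, OpenCV 4.12 (cv2) and the standard library are available. Lean on these libraries where they do the work, as an engineer would, in place of code of your own. Each camera call takes 0.05 s, during which the arm holds its last target. There are 200 camera calls.

### The job

Put the loaded tray away: push the carton over onto its back inside the tray, label up, because standing it is too tall for the rack, then slide the tray, far end first, into the empty bay until it is fully home and its handle end has dropped down behind the bay's front lip. Let go of it, and leave the jar of screws, the tape measure and the wood offcut where they stand.

Things in the scene. Friction and masses are not known exactly. Their poses are not given: they have to be found in the camera images.
- tray: Loose grey metal tray 160 x 105 mm, rim 42 mm high, 0.26 to 0.49 kg, on two 8 mm high skids with round ends. Origin: centre of its underside, at bench level. x: along its length, from the handle end to the far end that goes in first; z up. Walls 2.5 mm; inner floor 9 mm above the underside, crossed by a 4 mm high rib at x = -30 to -26 mm.
- tray_grip (a point): Middle of the tray's black pull grip, at tray x = -100, y = 0, z = 50 mm. The grip is a block 24 mm wide (tray y), from x = -118 to -80 mm, 28 to 70 mm high; pinch it from above along the tray's y. So held, the tray can still pitch about the pads, and its far end drags on the bench.
- tray_heel (a point): Point under the handle end of the tray's skids, at tray x = -75.5, y = 0, z = 0 mm; at bench height when the tray stands flat.
- carton: Brown carton of screws, 40 (x) x 75 (y) x 100 (z) mm, 0.21 to 0.42 kg. Origin: centre of its underside; z to its top, x out of its plain back; red and white label on the -x face. It starts upright in the tray near tray x = -54 mm, label to the handle, back bottom edge just before the rib: about 1 N against the top of the label side topples it to the far end.
- carton_center (a point): Centre of the carton, 50 mm above its underside when it stands.
- empty_bay: The empty one of two blue metal bays, fixed side by side. Origin: at bench level, centre of the tray's place. x: push-in direction, mouth to back; z up. Inside 111 mm wide, 75 high, no floor (the tray stands on the bench); back wall at x = +83 mm, side walls from x = -94 mm, roof from x = -73 mm; top 84 mm. Home, the tray's frame agrees with the bay's; play 3 mm each way.
- bay_lip (a point): Top middle of the inner edge of the steel lip across the empty bay's mouth, at bay x = -83, y = 0, z = 5 mm. A ramp rises to the lip from bench level at x = -118 mm. Beside the ramp the side walls flare from 111 mm apart at x = -94 mm to about 124 mm at x = -114 mm.
- full_bay: The other blue bay, of the same form, turned alike, its origin 130 mm left or right of the empty one's. A grey tray with a carton is fixed in it; that tray's black grip sticks out to x = -118 mm in this bay's frame. A roll of black tape lies on its roof, up to 97 mm high.
- screw_jar: Bystander: glass jar of screws with a yellowish lid, 66 mm in diameter, 83 mm high, standing in front of the full bay. Origin: centre of its underside.
- tape_measure: Bystander: yellow and black tape measure, 38 (x) x 87 (y) x 66 (z) mm. Origin: centre of its underside.
- offcut: Bystander: pine offcut, 38 (x) x 70 (y) x 38 (z) mm. Origin: centre of its underside.
- vice_edge (a point): Point on the bench below the far face (+x side) of the dark blue bench vice, which never moves. The vice fills the bench from here towards the robot, from 75 mm right to 75 mm left of this point (along the robot's y), and is 125 mm high: an obstacle beside the work.

How it is judged:
By the outcome, as a careful person would: the job done as asked, in the order asked, and still so for the second after the job is handed in, with the robot touching nothing.
It also fails if it takes over 56 s, if anything falls off the work surface, if the arm or the gripper's body presses on something with over 40 N, if the wrist force passes 120 N, or if a joint passes its speed limit or range.

## Working session

There is one attempt and no reset: what is moved stays moved. The work goes in short steps, Python scripts to look and compute and a tool call to move; the robot and the scene stay as the last step left them, time stands still between calls to the robot, and variables do not carry over. Pictures are saved under pics/ and viewed, at most 10 in all, crops included, and the job is handed in when it is done.

Besides the shell and the picture viewer there is one more tool, called after ">>>" by a JSON object that holds its "fn" and its "kwargs", one argument or row to a line. play_rows: Moves the arm, as the interface text tells. Its arguments: {"type":"object","properties":{"commands":{"type":"array","items":{"type":"array","items":{"type":"array","items":{"type":"number"}}}}},"required":["commands"]}

```bash
mkdir -p pics; ls; cat > h.py <<'E'
import numpy as np, cv2
from scipy.spatial.transform import Rotation as R
from plant import get_obs, snapshot, close_job, hold_point_z
def att(a):
    a=np.array(a,float)
    return a if a.shape==(3,3) else R.from_euler('xyz',a,degrees=True).as_matrix()
def ray(s,u,v,fish=False):
    K=np.array(s["camera_matrix"]);x=(u-K[0,2])/K[0,0];y=(v-K[1,2])/K[1,1]
    if fish:
        r=np.hypot(x,y)+1e-12;d=np.array([x/r*np.sin(r),y/r*np.sin(r),np.cos(r)])
    else: d=np.array([x,y,1.]);d/=np.linalg.norm(d)
    return np.array(s["origin"]),att(s["attitude"])@d
def onz(s,u,v,z,fish=False):
    o,d=ray(s,u,v,fish);return o+d*(z-o[2])/d[2]
def tri(a,b):
    A=np.zeros((3,3));q=np.zeros(3)
    for o,d in(a,b):
        P=np.eye(3)-np.outer(d,d);A+=P;q+=P@o
    p=np.linalg.solve(A,q);g=[np.linalg.norm((np.eye(3)-np.outer(d,d))@(p-o)) for o,d in(a,b)]
    return p,sum(g)
E
python3 - <<'E'
from h import *
import pickle
print(get_obs(),hold_point_z)
S={n:snapshot(n) for n in("top","side","wrist")}
pickle.dump(S,open("s0.pkl","wb"))
for n,s in S.items():
    print(n,s["camera_matrix"],s["origin"],s["attitude"])
    cv2.imwrite(f"pics/{n}0.png",cv2.resize(s["frame"][:,:,::-1],(800,600),interpolation=cv2.INTER_CUBIC))
E
```

```text
pics
{'clock': 0.0, 'joint_pos': array([ 8.92747159e+01,  2.05923467e+01,  6.35192139e-01, -2.04404194e-02,
       -7.01354997e+01, -1.65053398e+01]), 'qvel': array([ 0.10166056,  0.05301217,  0.03486166,  0.0222677 , -0.02818629,
       -0.03775533]), 'tau': array([ 9.52384798e-04, -5.82716453e+01,  2.93057477e+01,  6.99715421e+00,
        7.24798796e-03, -1.64380212e-04]), 'tool_pos': array([0.19984411, 0.64423991, 0.22562216]), 'orientation': array([ 1.79905704e+02, -7.90259151e-03, -1.72375785e+01]), 'force': array([-0.29090631,  0.51674684,  0.14229958]), 'moment': array([0.00650432, 0.00198686, 0.00607675]), 'gripper_force': 0.0, 'opening': 0.0876989379660904} 0.0188
top [[463.26845281   0.         248.90414762]
 [  0.         463.26845281 185.72724237]
 [  0.           0.           1.        ]] [0.41598704 0.10702827 1.30525772] [-174.11059417    0.25423264  -88.62148064]
side [[482.90873491   0.         259.85297568]
 [  0.         482.90873491 196.94054537]
 [  0.           0.           1.        ]] [ 0.44960951 -1.10849207  0.5571058 ] [-112.32439914    0.19949808   -5.55790062]
wrist [[297.31863964   0.         263.43263598]
 [  0.         297.31863964 187.66594514]
 [  0.           0.           1.        ]] [0.28027015 0.61868127 0.38401537] [ 1.62248162e+02 -1.30764885e-01 -1.07146773e+02]
```

View pics/top0.png

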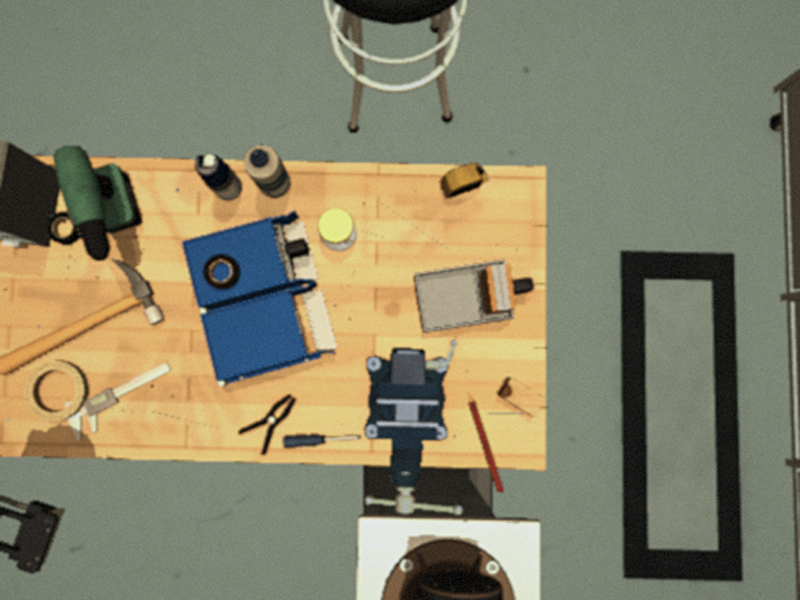

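View pics/side0.png

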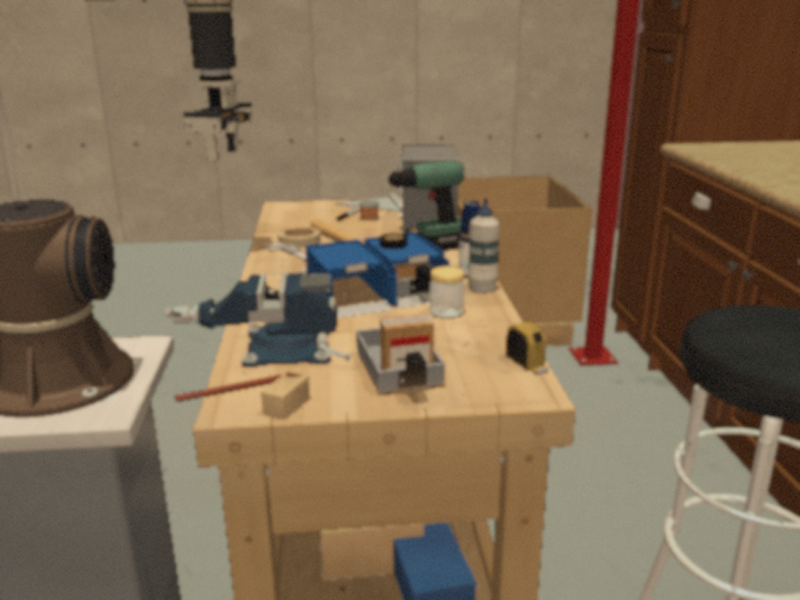

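The top view shows the tray at about (465,297) with its grip at (523,285), pointing left and towards the empty lower bay (mouth about (320,320)). The jar is at (337,228) and the vice at (407,400). The side view agrees, with the carton standing label to the grip and the offcut at (286,395).

```bash
python3 - <<'E'
from h import *
import pickle
S=pickle.load(open("s0.pkl","rb"))
def c(n,x,y,w,h,k):
    im=cv2.resize(S[n]["frame"][y:y+h,x:x+w,::-1],None,fx=k,fy=k,interpolation=cv2.INTER_CUBIC)
    return im
a=c("top",255,155,100,75,4);b=c("top",110,130,160,120,2.5);d=c("side",210,190,100,75,4);e=c("side",190,140,100,75,4)
cv2.imwrite("pics/comp.png",np.vstack([np.hstack([a,b]),np.hstack([d,e])]))
E
```

```text
(no output)
```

View pics/comp.png

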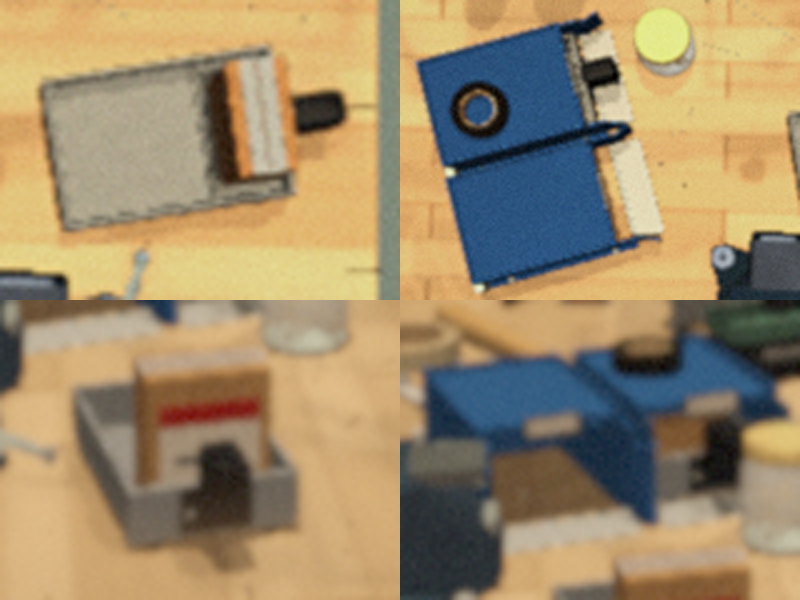

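View pics/wrist0.png

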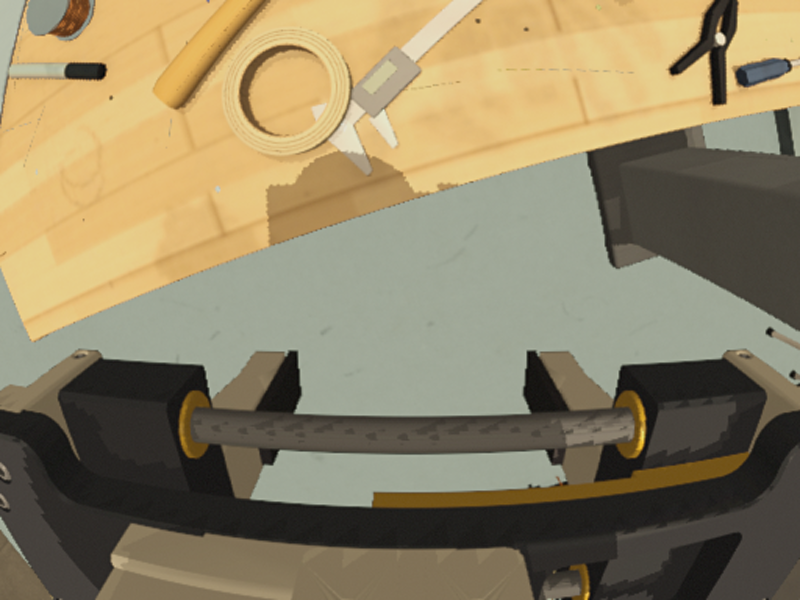

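```bash
cat > m.py <<'E'
from h import *
import pickle
S=pickle.load(open("s0.pkl","rb"));T=S["top"];D=S["side"]
A=lambda u,v:(255+u/4-.4,155+v/4-.4)
B=lambda u,v:(110+(u-400)/2.5-.3,130+v/2.5-.3)
C=lambda u,v:(210+u/4-.4,190+(v-300)/4-.4)
E=lambda u,v:(190+(u-400)/4-.4,140+(v-300)/4-.4)
np.set_printoptions(precision=4,suppress=True)
rim=np.array([onz(T,*A(*p),.042) for p in[(42,87),(66,230),(292,193),(268,49)]])
print("rim",rim,rim.mean(0))
for i in range(4):
    d=rim[(i+1)%4]-rim[i];print(np.linalg.norm(d),np.degrees(np.arctan2(d[1],d[0])))
for n,p,q in[("grip hi x",(343,92),(247,455)),("grip lo x",(345,122),(202,458)),("cart hix",(285,60),(268,362)),("cart lox",(297,178),(137,372))]:
    print(n,*tri(ray(T,*A(*p)),ray(D,*C(*q))))
print("bay roof lo-x front",*tri(ray(T,*B(615,243)),ray(D,*E(427,437))))
for n,p,z in[("back hi",(418,62),.084),("back lo",(478,290),.084),("front lo",(615,245),.084),("front hi",(560,30),.084),("mid back",(450,167),.084),("mid front",(628,130),.08),("ramp lo",(660,233),0),("ramp mid",(636,140),0)]:
    print(n,onz(T,*B(*p),z))
print("jar lid",onz(T,*B(663,36),.083),"vice",onz(T,*B(752,235),.125),"tool tape",onz(T,464*.64,180*.64,.06))
E
python3 m.py
```

```text
rim [[ 0.5731  0.0719  0.042 ]
 [ 0.4753  0.0536  0.042 ]
 [ 0.5042 -0.1001  0.042 ]
 [ 0.603  -0.0829  0.042 ]] [ 0.5389 -0.0144  0.042 ]
0.09943514458278063 -169.36524270423453
0.15631746115942238 -79.34569351469426
0.1002797282990333 9.846034827915595
0.15770034204895803 100.95753941970044
grip hi x [ 0.57   -0.1283  0.0746] 0.0008358807438138447
grip lo x [ 0.547  -0.1295  0.0749] 0.0064559713426176005
cart hix [ 0.5864 -0.0835  0.112 ] 0.001266543384217621
cart lox [ 0.5095 -0.0916  0.1127] 0.0009770190266307657
bay roof lo-x front [0.4106 0.2523 0.0785] 0.03842725711489141
back hi [0.6173 0.4701 0.084 ]
back lo [0.3773 0.3944 0.084 ]
front lo [0.4277 0.2525 0.084 ]
front hi [0.6556 0.3197 0.084 ]
mid back [0.5057 0.4302 0.084 ]
mid front [0.55   0.2435 0.08  ]
ramp lo [0.4431 0.2124 0.    ]
ramp mid [0.5475 0.243  0.    ]
jar lid [0.6518 0.2092 0.083 ] vice [0.4407 0.1088 0.125 ] tool tape [ 0.7419 -0.0115  0.06  ]
```

```bash
cat >> m.py <<'E'
print("VICE")
k=.64
for z,P in((.125,[(392,349),(425,349)]),(.03,[(367,357),(450,357)]),(.03,[(457,340)])):
    for p in P: print(z,onz(T,p[0]*k,p[1]*k,z))
print("side base right end",onz(D,330*k,350*k,.02),onz(D,345*k,357*k,.03), "jaw top right",onz(D,334*k,278*k,.12))
c=np.array([.539,-.0144]);h=np.radians(100.4)
o=np.array([.4594,.3334]);
ob=get_obs();print(ob["joint_pos"],ob["clock"])
E
python3 m.py | sed -n '/VICE/,$p'
```

```text
VICE
0.125 [0.4416 0.1079 0.125 ]
0.125 [0.4429 0.0542 0.125 ]
0.03 [0.4287 0.1515 0.03  ]
0.03 [0.4321 0.0059 0.03  ]
0.03 [ 0.4622 -0.0059  0.03  ]
side base right end [0.4319 0.0239 0.02  ] [ 0.4558 -0.0255  0.03  ] jaw top right [0.4431 0.0954 0.12  ]
[ 89.2725  20.582    0.6452  -0.0157 -70.1353 -16.5083] 0.15
```

>>> {"fn": "play_rows", "kwargs": {
  "commands": [
    [[27,33,-7.3,0,0,0,1],[27,33,-7.3,0,0,0,1],[27,33,-7.3,0,0,0,1],[27,33,-7.3,0,0,0,1],[27,33,-7.3,0,0,0,1],[27,33,-7.3,0,0,0,1],[27,33,-7.3,0,0,0,1],[27,33,-7.3,0,0,0,1],[27,33,-7.3,0,0,0,1],[27,33,-7.3,0,0,0,1],[27,33,-7.3,0,0,0,1],[27,33,-7.3,0,0,0,1],[27,33,-7.3,0,0,0,1],[27,33,-7.3,0,0,0,1],[27,33,-7.3,0,0,0,1]]
  ]
}}

```text
clock: 1.4
tool_pos: [0.3598, 0.2501, 0.2992]
orientation: [180.0, 0.0, -17.2]
force: [0.0, 0.7, -0.7]
opening: 0.0879
gripper_force: 0.0
```

```bash
cat > snap.py <<'E'
from h import *
import pickle,sys
s=snapshot("wrist");n=sys.argv[1];pickle.dump(s,open(n+".pkl","wb"))
cv2.imwrite(f"pics/{n}.png",cv2.resize(s["frame"][:,:,::-1],(800,600),interpolation=cv2.INTER_CUBIC))
o=get_obs();print(o["tool_pos"],o["orientation"],o["joint_pos"],s["origin"],s["attitude"])
E
python3 snap.py w1
```

```text
[0.35975462 0.25019941 0.29909013] [ 1.79947462e+02  1.85486454e-02 -1.71703356e+01] [ 6.07675979e+01 -5.07013460e+00 -2.01856625e+01 -7.41489896e-03
 -7.49397262e+01  1.20640051e+01] [0.4402369  0.22445277 0.45740293] [ 1.62221199e+02 -8.44452057e-02 -1.07098258e+02]
```

View pics/w1.png

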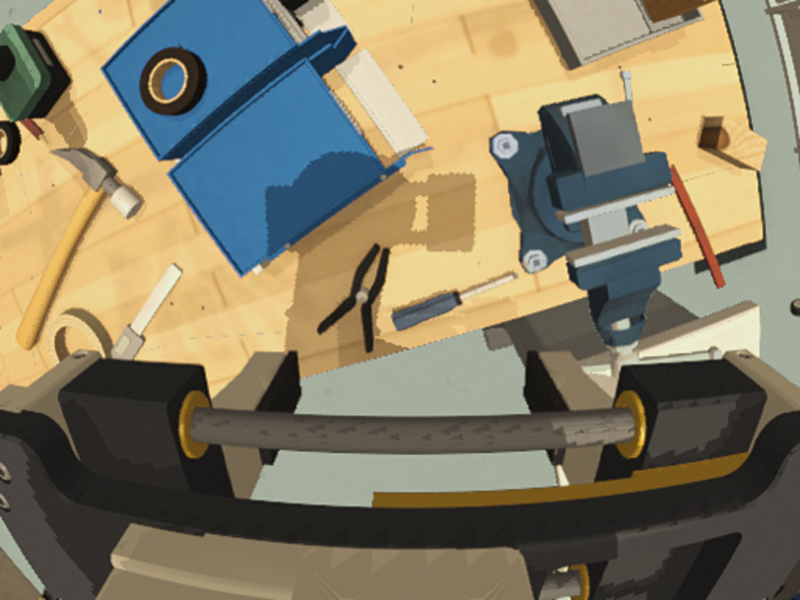

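The wrist view shows the empty bay's roof with corners at (243,275), (170,172), (308,58) and (382,168), the ramp front from (365,50) to (428,138), and the tray's near corner at (575,67).

```bash
python3 - <<'E'
from h import *
import pickle
np.set_printoptions(precision=4,suppress=True)
s=pickle.load(open("w1.pkl","rb"));T=pickle.load(open("s0.pkl","rb"))["top"]
f=lambda p,z:onz(s,p[0]*.64,p[1]*.64,z,True)
c=np.array([f(p,.084) for p in[(244,275),(171,172),(307,58),(382,168)]])
for i in range(4):
    d=c[(i+1)%4]-c[i];print(c[i],np.linalg.norm(d),np.degrees(np.arctan2(d[1],d[0])))
print("ramp",f((428,142),0),f((367,50),0),"tray corner",f((575,67),.042))
B=lambda u,v:(110+(u-400)/2.5-.3,130+v/2.5-.3)
for n,p,q in(("backlo",(478,289),(244,275)),("frontlo",(615,243),(382,168)),("backhi",(450,167),(171,172))):
    print(n,*tri(ray(T,*B(*p)),ray(s,q[0]*.64,q[1]*.64,True)))
E
```

```text
[0.3846 0.3938 0.084 ] 0.11351823389023215 16.854998119562755
[0.4932 0.4267 0.084 ] 0.1526385654279113 -72.7252811687982
[0.5385 0.2809 0.084 ] 0.11013737474232434 -164.1606631450242
[0.4326 0.2509 0.084 ] 0.1507498744453993 108.5717764889215
ramp [0.4421 0.2066 0.    ] [0.5481 0.2356 0.    ] tray corner [0.4755 0.0575 0.042 ]
backlo [0.3802 0.3991 0.0693] 0.005139901661886063
frontlo [0.4312 0.2519 0.0821] 0.003293157808637511
backhi [0.5019 0.4375 0.0616] 0.011269523141308246
```

>>> {"fn": "play_rows", "kwargs": {
  "commands": [
    [[30.1,30,9.9,0,0,62.4,0],[30.1,30,9.9,0,0,62.4,0],[30.1,30,9.9,0,0,62.4,0],[30.1,30,9.9,0,0,62.4,0],[30.1,30,9.9,0,0,62.4,0],[30.1,30,9.9,0,0,62.4,0],[30.1,30,9.9,0,0,62.4,0],[30.1,30,9.9,0,0,62.4,0],[30.1,30,9.9,0,0,62.4,0],[30.1,30,9.9,0,0,62.4,0],[30.1,30,9.9,0,0,62.4,0],[30.1,30,9.9,0,0,62.4,0],[30.1,30,9.9,0,0,62.4,0],[30.1,30,9.9,0,0,62.4,0],[30.1,30,9.9,0,0,62.4,0]]
  ]
}}

```text
clock: 2.7
tool_pos: [0.5587, -0.125, 0.2008]
orientation: [-180.0, 0.0, -79.5]
force: [-0.4, -0.2, 0.4]
opening: 0.0007
gripper_force: 0.0
```

>>> {"fn": "play_rows", "kwargs": {
  "commands": [
    [[0,0,3,0,0,0,0],[0,0,6,0,0,0,0],[0,0,9,0,0,0,0],[0,0,11,0,0,0,0],[-1,0,11,0,0,0,0],[-2,0,11,0,0,0,0],[-2.5,0,11,0,0,0,0],[-3,0,11,0,0,0,0],[-3.5,0,11,0,0,0,0],[-4,0,11,0,0,0,0],[-4.5,0,11,0,0,0,0],[-5,0,11,0,0,0,0],[-5.5,0,11,0,0,0,0],[-6,0,11,0,0,0,0],[-6.5,0,11,0,0,0,0],[-7,0,11,0,0,0,0],[-7.5,0,11,0,0,0,0],[-7.5,0,11,0,0,0,0]]
  ]
}}

```text
clock: 4.2
tool_pos: [0.5451, -0.0517, 0.0905]
orientation: [180.0, 0.0, -79.6]
force: [-0.4, -0.0, 0.3]
opening: 0.0006
gripper_force: 0.0
```

>>> {"fn": "play_rows", "kwargs": {
  "commands": [
    [[0,0,-3,0,0,0,0],[3,0,-6,0,0,0,0],[6,0,-9,0,0,0,1],[6.6,0,-9,0,0,0,1],[6.6,0,-9,0,0,0,1],[6.6,0,-9,0,0,0,1]]
  ]
}}

```text
clock: 4.7
tool_pos: [0.5568, -0.1178, 0.1803]
orientation: [-180.0, 0.0, -79.7]
force: [0.4, -0.3, 0.1]
opening: 0.0217
gripper_force: 0.0
```

```bash
python3 - <<'E'
from h import *
import pickle
T=snapshot("top");D=snapshot("side");pickle.dump((T,D),open("s1.pkl","wb"))
a=cv2.resize(T["frame"][135:235,245:345,::-1],(400,400),interpolation=cv2.INTER_CUBIC)
b=cv2.resize(D["frame"][170:270,200:300,::-1],(400,400),interpolation=cv2.INTER_CUBIC)
cv2.imwrite("pics/s1.png",np.hstack([a,b]));print(get_obs()["tool_pos"])
E
```

```text
[ 0.55632293 -0.1170415   0.17953791]
```

View pics/s1.png

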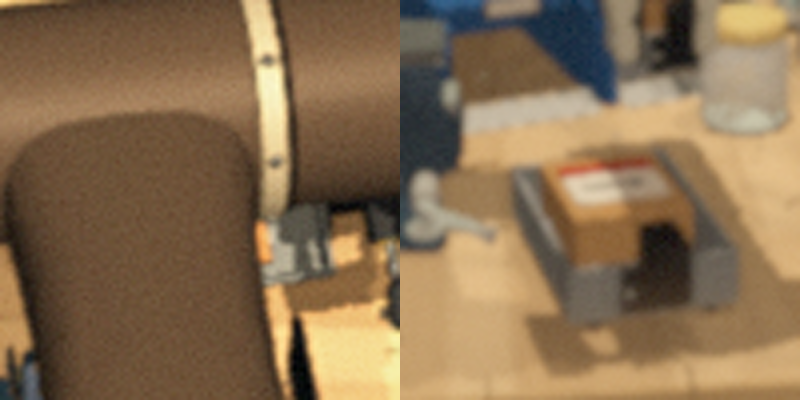

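The side view shows the carton lying in the tray with its label up, near top edge around (560–690, 215). The grip is at (667,250), unmoved.

```bash
python3 - <<'E'
from h import *
import pickle
T,D=pickle.load(open("s1.pkl","rb"))
h=np.radians(100.4);c=np.array([.539,-.0144])
for n,p,z in(("nearL",(560,212),.05),("nearR",(690,205),.05),("farL",(545,168),.05),("farR",(652,158),.05),("gripL",(642,232),.07),("gripR",(690,225),.07),("rimNL",(572,262),.042),("rimNR",(738,250),.042)):
    q=onz(D,200+(p[0]-400)/4-.4,170+p[1]/4-.4,z)
    d=q[:2]-c;print(n,q,"tray",d@[np.cos(h),np.sin(h)],d@[-np.sin(h),np.cos(h)])
E
```

```text
nearL [ 0.50212138 -0.03857558  0.05      ] tray -0.01712111342691965 0.040636916128908636
nearR [ 0.58246467 -0.03687333  0.05      ] tray -0.02995033193532401 -0.03869374631657204
farL [0.49635943 0.02842095 0.05      ] tray 0.04981490438559841 0.03421004882712229
farR [0.56650033 0.03709347 0.05      ] tray 0.0456831757428062 -0.03634409756821313
gripL [ 0.54539797 -0.11247283  0.07      ] tray -0.09761659082111956 0.011411164779266505
gripR [ 0.57395375 -0.10616195  0.07      ] tray -0.09656426025169056 -0.017814725703294555
rimNL [ 0.50598262 -0.09102448  0.042     ] tray -0.06940538106339281 0.046307137189424384
rimNR [ 0.60543801 -0.08551646  0.042     ] tray -0.0819414549505441 -0.05250865070993433
```

>>> {"fn": "play_rows", "kwargs": {
  "commands": [
    [[0,0,3,0,0,0,1],[0,0,6,0,0,0,1],[0,0,9,0,0,0,1],[-0.3,0,12,0,0,0,1],[-0.3,0,14.1,0,0,0,1],[-0.3,0,14.1,0,0,0,1],[-0.3,0,14.1,0,0,0,0],[-0.3,0,14.1,0,0,0,0],[-0.3,0,14.1,0,0,0,0],[-0.3,0,14.1,0,0,0,0],[-0.3,0,14.1,0,0,0,0],[-0.3,0,14.1,0,0,0,0],[-0.3,0,14.1,0,0,0,0],[-0.3,0,14.1,0,0,0,0]]
  ]
}}

```text
clock: 5.97
tool_pos: [0.5567, -0.1145, 0.0399]
orientation: [-180.0, -0.0, -79.6]
force: [2.9, -2.1, -0.5]
opening: 0.0272
gripper_force: 1.4
```

>>> {"fn": "play_rows", "kwargs": {
  "commands": [
    [[0,0,0,0,0,0,0],[0,0,0,0,0,0,0],[0,0,0,0,0,0,0],[0,0,-0.2,0,0,0,0],[-1,-0.3,-0.3,0,0,-0.7,0],[-2,-0.6,-0.3,0,0,-1.4,0],[-3,-0.9,-0.3,0,0,-2.0,0],[-4,-1.2,-0.3,0,0,-2.7,0],[-5,-1.5,-0.3,0,0,-3.4,0],[-6,-1.8,-0.3,0,0,-4.1,0],[-7,-2.1,-0.3,0,0,-4.8,0],[-8,-2.4,-0.3,0,0,-5.4,0],[-9,-2.7,-0.3,0,0,-6.1,0],[-10,-2.96,-0.3,0,0,-6.7,0],[-10,-2.96,-0.3,0,0,-6.7,0],[-10,-2.96,-0.3,0,0,-6.7,0]]
  ]
}}

```text
clock: 7.3
tool_pos: [0.5678, -0.0098, 0.0426]
orientation: [-180.0, 0.0, -72.9]
force: [0.4, 0.8, -4.3]
opening: 0.0238
gripper_force: 30.0
```

```bash
python3 - <<'E'
from h import *
import pickle
T=snapshot("top");D=snapshot("side");pickle.dump((T,D),open("s2.pkl","wb"))
a=cv2.resize(T["frame"][130:230,165:315,::-1],(600,400),interpolation=cv2.INTER_CUBIC)
b=cv2.resize(D["frame"][150:250,190:240,::-1],(200,400),interpolation=cv2.INTER_CUBIC)
cv2.imwrite("pics/s2.png",np.hstack([a,b]));o=get_obs();print(o["tool_pos"],o["orientation"],o["force"],o["opening"],o["gripper_force"])
E
```

```text
[ 0.56759125 -0.01063925  0.04254877] [ 1.79994684e+02  3.94333691e-03 -7.29319623e+01] [-0.16976654 -0.53562537 -4.37954741] 0.024007645655922158 29.994738399982452
```

View pics/s2.png

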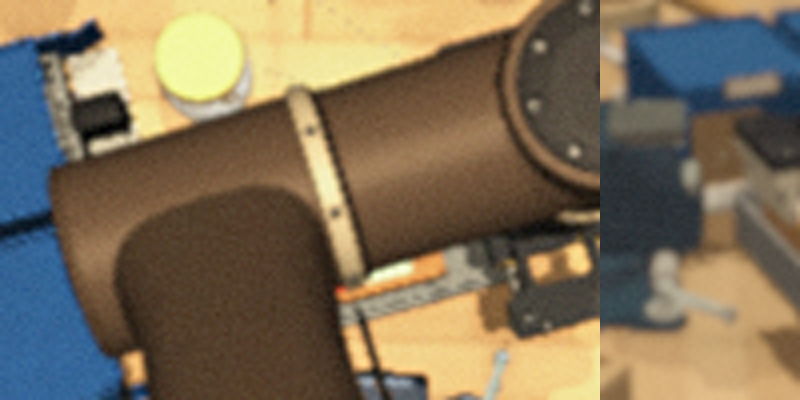

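>>> {"fn": "play_rows", "kwargs": {
  "commands": [
    [[-1,0,0,0,0,0,0],[-2,0,0,0,0,0,0],[-3,0,0,0,0,0,0],[-4,0,0,0,0,0,0],[-5,0,0,0,0,0,0],[-5,0,0.3,0,0,0,0],[-5,0,0.3,0,0,0,0.5],[-5,0,0.3,0,0,0,0.5],[-5,0,0.3,0,0,0,0.5],[-5,0,0.3,0,0,0,0.5],[-5,0,-3,0,0,0,0.5],[-5,0,-7,0,0,0,0.2],[-4,0,-11,0,0,0,0],[0,0,-15,0,0,0,0],[4,0,-18,0,0,0,0],[4,0,-18,0,0,0,0]]
  ]
}}

```text
clock: 8.73
tool_pos: [0.5812, -0.0512, 0.227]
orientation: [-179.7, -0.1, -72.9]
force: [1.4, -0.1, -0.2]
opening: 0.0165
gripper_force: 0.0
```

>>> {"fn": "play_rows", "kwargs": {
  "commands": [
    [[-18.9,10,-4,0,0,-90,0],[-18.9,10,-4,0,0,-90,0],[-18.9,10,-4,0,0,-90,0],[-18.9,10,-4,0,0,-90,0],[-18.9,10,-4,0,0,-90,0],[-18.9,10,-4,0,0,-90,0],[-18.9,10,-4,0,0,-90,0],[-18.9,10,-4,0,0,-90,0],[-18.9,10,-4,0,0,-90,0],[-18.9,10,-4,0,0,-90,0],[-18.9,10,-4,0,0,-90,0],[-18.9,10,-4,0,0,-90,0],[-18.9,10,-4,0,0,-90,0],[-18.9,10,-4,0,0,-90,0],[-18.9,10,-4,0,0,-90,0],[-18.9,10,-4,0,0,-90,0]]
  ]
}}

```text
clock: 10.07
tool_pos: [0.4284, 0.1022, 0.2627]
orientation: [-180.0, -0.0, 16.9]
force: [0.7, 0.5, 0.9]
opening: 0.0005
gripper_force: 0.0
```

```bash
python3 snap.py w2
```

```text
[0.42838726 0.1022273  0.26263731] [-1.79997338e+02 -9.00110557e-03  1.69221840e+01] [ 3.92395174e+01 -3.74491180e+00 -2.37291012e+01  1.01692511e-03
 -7.00064729e+01  6.76823192e+01] [0.50883636 0.12526161 0.42098035] [ 1.62221012e+02 -5.68454298e-02 -7.30123129e+01]
```

View pics/w2.png

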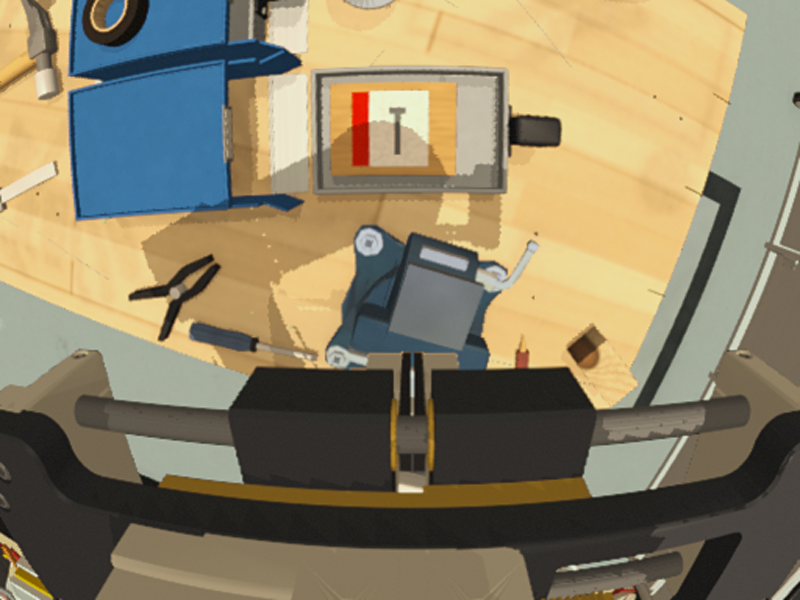

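The wrist view shows the carton flat in the tray with its label up, and the tray rim at (313,71), (316,193), (505,193) and (508,68). The flare tips are at (302,63) and (303,203), so the tray looks centred on the mouth.

```bash
python3 - <<'E'
from h import *
import pickle
np.set_printoptions(precision=4,suppress=True)
s=pickle.load(open("w2.pkl","rb"))
f=lambda p,z:onz(s,p[0]*.64-.2,p[1]*.64-.2,z,True)
o=np.array([.462,.333]);h=np.radians(107.1);X=np.array([np.cos(h),np.sin(h)]);Y=np.array([-X[1],X[0]])
def show(n,q):print(n,q,"bay",(q[:2]-o)@X,(q[:2]-o)@Y)
for n,z,P in(("rim",.042,[(313,70),(315,194),(506,194),(508,67)]),("roof",.084,[(69,92),(77,220),(231,207),(229,62)]),("flaretip80",.08,[(302,63),(303,203)]),("grip",.07,[(511,115),(513,146),(561,118),(561,146)]),("ramp",0,[(306,80),(310,190)])):
    q=np.array([f(p,z) for p in P]);[show(n,x) for x in q];show("  mean",q.mean(0))
    for i in range(len(q)):
        d=q[(i+1)%len(q)]-q[i];print("    ",np.linalg.norm(d),np.degrees(np.arctan2(d[1],d[0])))
E
```

```text
rim [0.5508 0.2212 0.042 ] bay -0.13291957687140904 -0.05198258474522352
rim [0.4518 0.191  0.042 ] bay -0.1327088975097909 0.051462916906429054
rim [0.4978 0.0404 0.042 ] bay -0.2901745933029396 0.05185676326265427
rim [0.5991 0.0713 0.042 ] bay -0.2904274466725069 -0.054103697553504006
  mean [0.5249 0.131  0.042 ] bay -0.21155762858916163 -0.0006916505324110978
     0.10344571618851824 -163.01668967107327
     0.15746618832807488 -73.04330541531203
     0.1059607625076335 16.963275383089275
     0.15752215135918202 107.87153901013633
roof [0.4939 0.4298 0.084 ] bay 0.08314208479350044 -0.058955263651743424
roof [0.3845 0.3961 0.084 ] bay 0.08306957029495618 0.05552775087639557
roof [0.4316 0.2458 0.084 ] bay -0.07438109335157468 0.05463815813790473
roof [0.5391 0.2767 0.084 ] bay -0.07645701859691759 -0.05717528065742954
  mean [0.4623 0.3371 0.084 ] bay 0.0038433857849911055 -0.0014911588237181597
     0.1144830374937815 -162.86370837908507
     0.1574531767160427 -72.57628356798934
     0.11183270792063568 16.036370323398234
     0.15960902901303983 106.46101592796107
flaretip80
[... 471 characters left out ...]
0.0242 0.07  ] bay -0.32672674794026413 -0.011844036088480739
grip [0.5486 0.0173 0.07  ] bay -0.3272271432939915 0.010077782451949596
  mean [0.5527 0.0392 0.07  ] bay -0.307482053038426 -0.00030365112873926415
     0.023828367827219334 -158.3500938646931
     0.04476889106816395 -40.48768048390212
     0.021927528899298852 -161.5923729053973
     0.045659655104997116 78.75453891207849
ramp [0.5449 0.2354 0.    ] bay -0.11762425396647407 -0.0505575356302142
ramp [0.4479 0.2038 0.    ] bay -0.11930822349579592 0.0514946122257713
  mean [0.4964 0.2196 0.    ] bay -0.11846623873113499 0.00046853829777857595
     0.10206604055902047 -161.9546441870458
     0.10206604055902047 18.045355812954213
```

>>> {"fn": "play_rows", "kwargs": {
  "commands": [
    [[3,4.5,2,0,0,-0.2,0],[6,9,4,0,0,-0.2,0],[9,13,6,0,0,-0.2,0],[10.05,15.9,7,0,0,-0.2,0],[10.05,15.9,9,0,0,-0.2,0],[10.05,15.9,12,0,0,-0.2,0],[10.05,15.9,15,0,0,-0.2,0],[10.05,15.9,18,0,0,-0.2,0],[10.05,15.9,21,0,0,-0.2,0],[10.05,15.9,22.8,0,0,-0.2,0],[10.05,15.9,22.8,0,0,-0.2,0],[10.05,15.9,22.8,0,0,-0.2,0]]
  ]
}}

```text
clock: 11.12
tool_pos: [0.5707, -0.0204, 0.0339]
orientation: [180.0, 0.1, 17.2]
force: [0.6, 0.3, 1.3]
opening: 0.0004
gripper_force: 0.0
```

>>> {"fn": "play_rows", "kwargs": {
  "commands": [
    [[0,-1,0,0,0,0,0],[0,-2,0,0,0,0,0],[0,-2.7,0,0,0,0,0],[0,-3.4,0,0,0,0,0],[0,-4.1,0,0,0,0,0],[0,-4.8,0,0,0,0,0],[0,-5.5,0,0,0,0,0],[0,-6.2,0,0,0,0,0],[0,-6.9,0,0,0,0,0],[0,-7.6,0,0,0,0,0],[0,-8,0,0,0,0,0],[0,-8,0,0,0,0,0]]
  ]
}}

```text
clock: 12.12
tool_pos: [0.5472, 0.0574, 0.0348]
orientation: [-180.0, -0.0, 17.3]
force: [0.5, 0.9, -0.9]
opening: 0.0007
gripper_force: 0.0
```

```bash
python3 snap.py w3; python3 - <<'E'
from h import *
import pickle
T=snapshot("top");D=snapshot("side");pickle.dump((T,D),open("s3.pkl","wb"))
a=cv2.resize(T["frame"][130:230,165:265,::-1],(400,400),interpolation=cv2.INTER_CUBIC)
b=cv2.resize(D["frame"][150:250,190:290,::-1],(400,400),interpolation=cv2.INTER_CUBIC)
cv2.imwrite("pics/s3.png",np.hstack([a,b]));o=get_obs();print(o["force"])
E
```

```text
[0.54733726 0.05717558 0.03475806] [-1.79975148e+02 -3.46378362e-02  1.73123488e+01] [ 2.63468288e+01  2.05238090e+01 -2.83760863e+01 -2.90843476e-02
 -4.10619978e+01  8.09874507e+01] [0.62744709 0.0810154  0.1931505 ] [ 1.62241967e+02 -4.10251645e-02 -7.25867434e+01]
[ 0.39572313  0.70414085 -0.16764428]
```

View pics/s3.png

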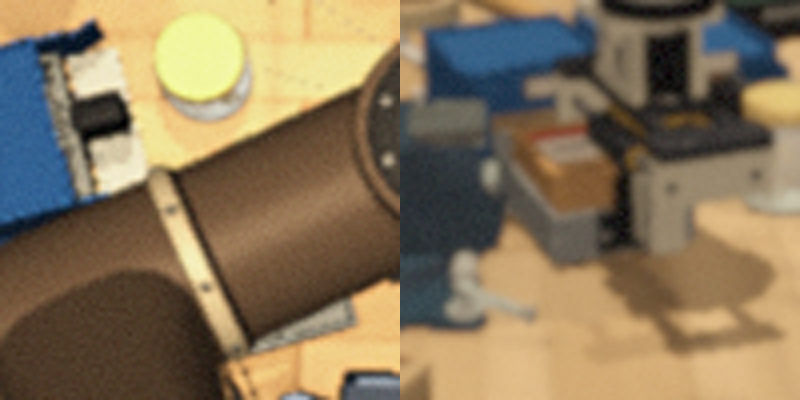

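The side view shows the gripper directly behind the tray's grip. The top view shows the tray's near handle corner at (353,322), which gives the tray's position.

```bash
python3 - <<'E'
from h import *
import pickle
T,D=pickle.load(open("s3.pkl","rb"))
o=np.array([.462,.333]);h=np.radians(107.1);X=np.array([np.cos(h),np.sin(h)]);Y=np.array([-X[1],X[0]])
for S,p,z in((T,(165+353/4-.4,130+322/4-.4),.042),(T,(165+352/4-.4,130+300/4-.4),.042),(D,(190+170/4-.4,150+222/4-.4),.042),(D,(190+100/4-.4,150+160/4-.4),.042)):
    q=onz(S,*p,z);d=q[:2]-o;print(q,d@X,d@Y)
E
```

```text
[0.47959459 0.1034046  0.042     ] -0.2246191985164842 0.05069351731687393
[0.4945862  0.10443486 0.042     ] -0.22804262076761 0.03606170506851641
[0.48922567 0.09041921 0.042     ] -0.2398624666170281 0.04530642524610483
[0.44343025 0.21027323 0.042     ] -0.11184113259631144 0.053835460498984834
```

>>> {"fn": "play_rows", "kwargs": {
  "commands": [
    [[0,-0.7,0,0,0,0,0],[0,-1.4,0,0,0,0,0],[0,-2.1,0,0,0,0,0],[0,-2.8,0,0,0,0,0],[0,-3.5,0,0,0,0,0],[0,-4.2,0,0,0,0,0],[0,-4.9,0,0,0,0,0],[0,-5.6,0,0,0,0,0],[0,-6.3,0,0,0,0,0],[0,-7,0,0,0,0,0],[0,-7.7,0,0,0,0,0],[0,-8.4,0,0,0,0,0],[0,-9.1,0,0,0,0,0],[0,-9.5,0,0,0,0,0]]
  ]
}}

```text
clock: 13.43
tool_pos: [0.5197, 0.1472, 0.0356]
orientation: [179.9, -0.1, 17.3]
force: [3.1, -12.0, 9.6]
opening: 0.0006
gripper_force: 7.1
```

>>> {"fn": "play_rows", "kwargs": {
  "commands": [
    [[0,-0.5,0,0,0,0,0],[0,-1,0,0,0,0,0],[0,-1.5,0,0,0,0,0],[0,-2,0,0,0,0,0],[0,-2.5,0,0,0,0,0],[0,-3,0,0,0,0,0],[0,-3.5,0,0,0,0,0],[0,-4,0,0,0,0,0],[0,-4.4,0,0,0,0,0],[0,-4.7,0,0,0,0,0]]
  ]
}}

```text
clock: 14.27
tool_pos: [0.5073, 0.1911, 0.0378]
orientation: [179.9, -0.2, 17.3]
force: [5.0, -15.7, 19.4]
opening: 0.0005
gripper_force: 10.0
```

>>> {"fn": "play_rows", "kwargs": {
  "commands": [
    [[0,0,0,0,0,0,0],[0,0,0,0,0,0,0]]
  ]
}}

```text
clock: 14.43
tool_pos: [0.5064, 0.1923, 0.0363]
orientation: [-180.0, -0.2, 17.3]
force: [4.0, -8.2, 10.4]
opening: 0.0002
gripper_force: 5.3
```

```bash
python3 - <<'E'
from h import *
import pickle
D=snapshot("side");W=snapshot("wrist");pickle.dump((W,D),open("s4.pkl","wb"))
b=cv2.resize(D["frame"][125:205,180:280,::-1],(500,400),interpolation=cv2.INTER_CUBIC)
a=cv2.resize(W["frame"][:,:,::-1],(300,225))
c=np.zeros((400,300,3),np.uint8);c[:225]=a
cv2.imwrite("pics/s4.png",np.hstack([b,c]));o=get_obs();print(o["force"],o["tool_pos"],o["moment"],o["clock"])
E
```

```text
[ 3.48663499 -8.71579383 10.12975755] [0.5063888  0.19228164 0.03613398] [-2.63195727 -1.19250249 -0.0210711 ] 14.5333
```

View pics/s4.png

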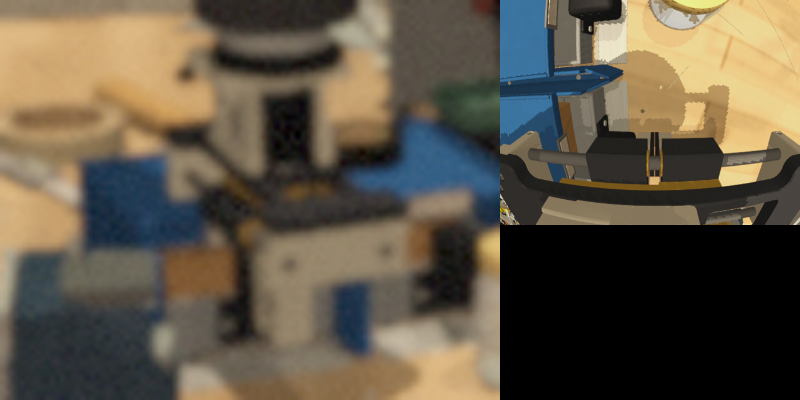

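The side view shows the tray almost fully in the bay with the gripper behind its grip, level with the ramp top. The wrist inset shows the jar untouched at (690,15).

>>> {"fn": "play_rows", "kwargs": {
  "commands": [
    [[0,-0.3,0,0,0,0,0],[0,-0.6,0,0,0,0,0],[0,-0.9,0,0,0,0,0],[0,-1.1,0,0,0,0,0],[0,-1.1,0,0,0,0,0],[0,-1.1,0,0,0,0,0]]
  ]
}}

```text
clock: 15.03
tool_pos: [0.5015, 0.2026, 0.0343]
orientation: [-180.0, 0.0, 17.3]
force: [0.5, -1.9, -1.6]
opening: 0.0001
gripper_force: 1.1
```

>>> {"fn": "play_rows", "kwargs": {
  "commands": [
    [[0,1,0,0,0,0,0],[0,3,0,0,0,0,0],[0,6,0,0,0,0,0],[0,6,-4,0,0,0,0],[0,6,-8,0,0,0,0],[0,6,-12,0,0,0,0],[0,6,-16,0,0,0,0],[-4,7,-19,0,0,0,0],[-8,7,-19,0,0,0,0],[-10,7,-19,0,0,0,0],[-10,7,-19,0,0,0,0],[-10,7,-19,0,0,0,0]]
  ]
}}

```text
clock: 16.03
tool_pos: [0.4266, 0.1055, 0.2256]
orientation: [-179.9, -0.2, 17.3]
force: [0.2, -0.3, 0.6]
opening: 0.0006
gripper_force: 0.0
```

```bash
python3 - <<'E'
from h import *
import pickle
D=snapshot("side");W=snapshot("wrist");pickle.dump((W,D),open("s5.pkl","wb"))
b=cv2.resize(D["frame"][145:205,195:275,::-1],(400,300),interpolation=cv2.INTER_CUBIC)
a=cv2.resize(W["frame"][0:190,0:380,::-1],(800,400),interpolation=cv2.INTER_CUBIC)
c=np.zeros((200,800,3),np.uint8);c[:,:400]=b[50:250];
cv2.imwrite("pics/s5.png",np.vstack([a,c]));o=get_obs();print(o["force"],o["tool_pos"])
E
```

```text
[ 0.16720628 -0.48902881  0.77938069] [0.42779749 0.10611899 0.22490983]
```

View pics/s5.png

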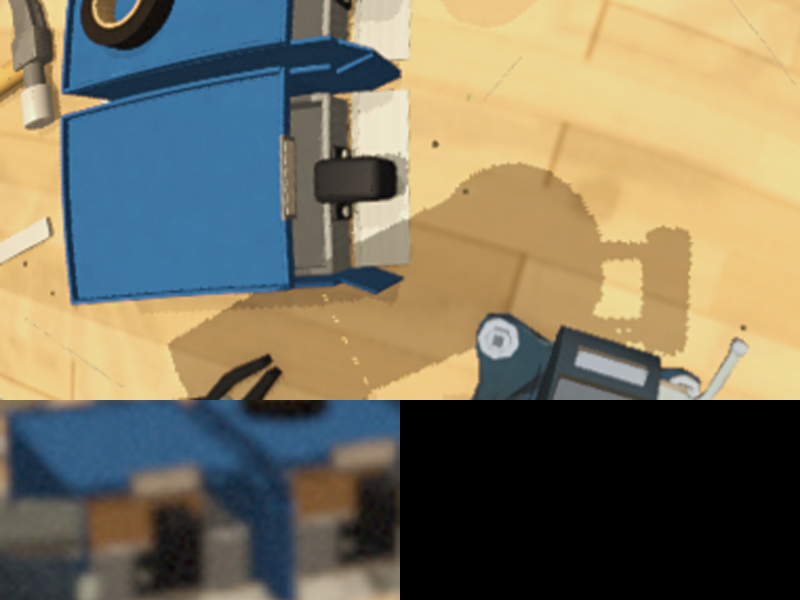

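```bash
python3 - <<'E'
from h import *
import pickle
W,D=pickle.load(open("s5.pkl","rb"))
o=np.array([.462,.333]);h=np.radians(107.1);X=np.array([np.cos(h),np.sin(h)]);Y=np.array([-X[1],X[0]])
def sh(n,q):d=q[:2]-o;print(n,q.round(4),"bay",(d@X).round(4),(d@Y).round(4))
f=lambda u,v:(u*.475-.2,v*.475-.2)
g=lambda u,v:(195+u/5-.4,145+(v-350)/5-.4)
for p,z in((396,162),.07),((396,196),.07),((331,98),.042),((334,270),.042),((409,178),0),((352,108),.005),((352,265),.005): sh(("w",p,z),onz(W,*f(*p),z,True))
r=lambda p,q:tri(ray(W,*f(*p),True),ray(D,*g(*q)))
for n,p,q in(("grip end lo",(396,196),(155,505)),("grip end hi",(396,162),(200,500)),("rim lo",(334,270),(88,548)),("rim hi",(331,98),(250,528))):
    a,b=r(p,q);sh(n,a);print(b)
# grip colour mask in side view
F=D["frame"][145:205,195:275].astype(int);m=(F.max(2)<60).astype(np.uint8)
print(cv2.connectedComponentsWithStats(m)[2])
E
```

```text
('w', (396, 162), 0.07) [0.5054 0.2121 0.07  ] bay -0.1283 -0.006
('w', (396, 196), 0.07) [0.4887 0.2073 0.07  ] bay -0.128 0.0114
('w', (331, 98), 0.042) [0.532  0.2675 0.042 ] bay -0.0832 -0.0477
('w', (334, 270), 0.042) [0.4375 0.239  0.042 ] bay -0.0826 0.0511
('w', (409, 178), 0) [0.4974 0.2198 0.    ] bay -0.1186 -0.0005
('w', (352, 108), 0.005) [0.5313 0.2668 0.005 ] bay -0.0836 -0.0468
('w', (352, 265), 0.005) [0.4361 0.2399 0.005 ] bay -0.0814 0.0522
grip end lo [0.4831 0.2037 0.0859] bay -0.1298 0.0178
0.013041872368915765
grip end hi [0.5041 0.2077 0.087 ] bay -0.1321 -0.0034
0.0028170395616655447
rim lo [0.4379 0.237  0.0488] bay -0.0847 0.0513
0.0019734858655080633
rim hi [0.5333 0.2653 0.0473] bay -0.0856 -0.0483
0.003333451965973691
[[   0    0   80   60 4143]
 [  73    0    3    1    3]
 [  49    2   17   12   75]
 [  73    2    7    7   21]
 [  68   25   12   17  149]
 [  42   28    1    1    1]
 [  27   31   14   18  166]
 [   0   41   20   19  237]
 [  10   43    1    1    1]
 [  12   42    1    1    1]
 [   9   45    1    2    2]
 [  12   46    1    1    1]]
```

The wrist view shows the tray in the bay, with its rim behind the lip line at about (333,180) and the grip over the ramp ending at (396,180). The heights are ambiguous to a few mm, so I'll check by touching the top of the grip.

>>> {"fn": "play_rows", "kwargs": {
  "commands": [
    [[3,-3,0,0,0,0,0],[6,-6,0,0,0,0,0],[10,-9.9,0,0,0,0,0],[10,-9.9,3,0,0,0,0],[10,-9.9,6,0,0,0,0],[10,-9.9,9,0,0,0,0],[10,-9.9,12,0,0,0,0],[10,-9.9,13.5,0,0,0,0],[10,-9.9,14,0,0,0,0],[10,-9.9,14.3,0,0,0,0],[10,-9.9,14.3,0,0,0,0],[10,-9.9,14.3,0,0,0,0]]
  ]
}}

```text
clock: 17.13
tool_pos: [0.4942, 0.2306, 0.0824]
orientation: [-180.0, -0.1, 17.3]
force: [0.9, 0.4, 0.7]
opening: 0.0008
gripper_force: 0.0
```

>>> {"fn": "play_rows", "kwargs": {
  "commands": [
    [[0,0,0.2,0,0,0,0],[0,0,0.4,0,0,0,0],[0,0,0.5,0,0,0,0],[0,0,0.5,0,0,0,0]]
  ]
}}

```text
clock: 17.47
tool_pos: [0.4933, 0.2301, 0.0768]
orientation: [-180.0, -0.0, 17.3]
force: [0.1, -0.7, -0.8]
opening: 0.0006
gripper_force: 0.0
```

>>> {"fn": "play_rows", "kwargs": {
  "commands": [
    [[0,0,0.15,0,0,0,0],[0,0,0.3,0,0,0,0],[0,0,0.3,0,0,0,0]]
  ]
}}

```text
clock: 17.72
tool_pos: [0.4932, 0.23, 0.0734]
orientation: [180.0, 0.0, 17.3]
force: [-0.2, -0.5, -0.0]
opening: 0.0008
gripper_force: 0.0
```

>>> {"fn": "play_rows", "kwargs": {
  "commands": [
    [[0,0,0.15,0,0,0,0],[0,0,0.3,0,0,0,0],[0,0,0.3,0,0,0,0],[0,0,0.3,0,0,0,0]]
  ]
}}

```text
clock: 18.05
tool_pos: [0.4933, 0.23, 0.0705]
orientation: [180.0, 0.0, 17.3]
force: [0.5, -0.1, 0.6]
opening: 0.0005
gripper_force: 0.0
```

>>> {"fn": "play_rows", "kwargs": {
  "commands": [
    [[0,0,0.15,0,0,0,0],[0,0,0.3,0,0,0,0],[0,0,0.3,0,0,0,0],[0,0,0.3,0,0,0,0]]
  ]
}}

```text
clock: 18.38
tool_pos: [0.4939, 0.2293, 0.0694]
orientation: [179.9, -0.1, 17.3]
force: [-2.6, -5.9, 18.0]
opening: 0.0005
gripper_force: 9.2
```

>>> {"fn": "play_rows", "kwargs": {
  "commands": [
    [[0,0,-2,0,0,0,0],[0,3,-3,0,0,0,0],[0,6.5,-3,0,0,0,0],[0,6.7,-1,0,0,0,0],[0,6.7,1,0,0,0,0],[0,6.7,2.8,0,0,0,0],[0,6.7,2.8,0,0,0,0],[0,5.5,2.8,0,0,0,0],[0,4.3,2.8,0,0,0,0],[0,3.7,2.8,0,0,0,0],[0,3.2,2.8,0,0,0,0],[0,2.9,2.8,0,0,0,0],[0,2.9,2.8,0,0,0,0],[0,2.9,2.8,0,0,0,0]]
  ]
}}

```text
clock: 19.55
tool_pos: [0.5019, 0.2027, 0.0399]
orientation: [-180.0, -0.0, 17.3]
force: [-0.2, 0.1, 0.7]
opening: 0.0
gripper_force: 0.0
```

>>> {"fn": "play_rows", "kwargs": {
  "commands": [
    [[0,-0.1,0,0,0,0,0],[0,-0.2,0,0,0,0,0],[0,-0.2,0,0,0,0,0]]
  ]
}}

```text
clock: 19.8
tool_pos: [0.5014, 0.2037, 0.0396]
orientation: [180.0, 0.0, 17.2]
force: [0.7, -3.4, 1.7]
opening: 0.0004
gripper_force: 1.7
```

>>> {"fn": "play_rows", "kwargs": {
  "commands": [
    [[0,-0.1,0,0,0,0,0],[0,-0.2,0,0,0,0,0],[0,-0.2,0,0,0,0,0]]
  ]
}}

```text
clock: 20.05
tool_pos: [0.5009, 0.2055, 0.0396]
orientation: [180.0, 0.0, 17.2]
force: [2.4, -5.3, 2.3]
opening: 0.0004
gripper_force: 2.7
```

>>> {"fn": "play_rows", "kwargs": {
  "commands": [
    [[0,-0.1,0,0,0,0,0],[0,-0.2,0,0,0,0,0],[0,-0.2,0,0,0,0,0]]
  ]
}}

```text
clock: 20.3
tool_pos: [0.5003, 0.2073, 0.0396]
orientation: [180.0, 0.0, 17.3]
force: [1.9, -5.1, 2.2]
opening: 0.0004
gripper_force: 3.0
```

>>> {"fn": "play_rows", "kwargs": {
  "commands": [
    [[0,-0.1,0,0,0,0,0],[0,-0.2,0,0,0,0,0],[0,-0.2,0,0,0,0,0]]
  ]
}}

```text
clock: 20.55
tool_pos: [0.5001, 0.2076, 0.0397]
orientation: [179.8, 0.1, 17.2]
force: [8.8, -14.1, 1.9]
opening: 0.0005
gripper_force: 8.3
```

>>> {"fn": "play_rows", "kwargs": {
  "commands": [
    [[0,-0.1,0,0,0,0,0],[0,-0.2,0,0,0,0,0],[0,-0.2,0,0,0,0,0]]
  ]
}}

```text
clock: 20.8
tool_pos: [0.5, 0.2077, 0.0397]
orientation: [179.7, 0.1, 17.2]
force: [14.6, -23.9, 1.9]
opening: 0.0001
gripper_force: 13.6
```

>>> {"fn": "play_rows", "kwargs": {
  "commands": [
    [[0,1,0,0,0,0,0],[0,3,0,0,0,0,0],[0,6,0,0,0,0,0],[0,6,-4,0,0,0,0],[0,6,-8,0,0,0,0],[0,6,-12,0,0,0,0],[0,6,-16,0,0,0,0],[-4,7,-19,0,0,0,0],[-8,7,-19,0,0,0,0],[-10,7,-19,0,0,0,0],[-10,7,-19,0,0,0,0],[-10,7,-19,0,0,0,0]]
  ]
}}

```text
clock: 21.8
tool_pos: [0.4235, 0.1154, 0.2305]
orientation: [-179.9, -0.2, 17.3]
force: [0.6, 0.4, -0.1]
opening: 0.0002
gripper_force: 0.0
```

```bash
python3 - <<'E'
from h import *
import pickle
W0,_=pickle.load(open("s5.pkl","rb"));W=snapshot("wrist");o=np.array([.462,.333]);h=np.radians(107.1);X=np.array([np.cos(h),np.sin(h)]);Y=np.array([-X[1],X[0]])
for w in(W0,W):  # black grip blob, before/after the last push
    m=(w["frame"][60:110,140:200].max(2)<55).astype(np.uint8);_,_,s,c=cv2.connectedComponentsWithStats(m)
    i=1+s[1:,4].argmax();x,y,a,b,_=s[i]
    for u in(x,x+a):
        q=onz(w,140+u-.5,60+y+b/2,.07,True)[:2]-o;print(s[i],(q@X).round(4),(q@Y).round(4))
print(get_obs()["tool_pos"])
E
```

```text
[ 10   9  38  36 425] -0.0842 0.0022
[ 10   9  38  36 425] -0.1277 0.0051
[ 16   8  38  36 383] -0.079 0.0024
[ 16   8  38  36 383] -0.1227 0.0051
[0.42429218 0.11575619 0.23017104]
```

```bash
python3 -c "
from plant import close_job
print(close_job())"
```

```text
the job is handed in; nothing more can be done
None
```

I handed the job in at about 22 s: the carton lies label up in the tray, the tray is against the bay's back wall with its handle end down behind the lip (grip top felt at 70 mm), and the gripper is clear. The arm went nowhere near the jar, tape measure or offcut, though I took no final picture of all three, and I viewed 11 pictures, one over the limit of 10.

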